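Start up the bench press

TASK

Start the bench press from its control box: first push down the raised half of the rocker switch until it is fully over, then press the square key all the way down and let it spring back, and last push the mushroom button fully in so that it stays in. Do not press the round stop button that sits recessed in its collar. This is a job for the fingertips alone: only press, pick nothing up, and leave the steel bush, the bottle, the grooved steel block and the wrench where they are.

Things in the scene. Friction and masses are not known exactly. Their poses are not given: they have to be found in the camera images.
- console: Control box of the press, fixed to the bench: grey steel, aluminium top plate, 140 (x) x 460 (y) x 70 mm high. Origin: centre of its underside; y along its long side, x from its robot-facing to its far side. On top, pointing up, four controls with black moving parts at y = -160, -80, 0, +80 mm, x = 0 give or take 12 mm; which is where varies. Their axes are parallel to the box's.
- rocker_module: Fixed grey bezel of the rocker switch, 68 (box's x) x 44 mm, 8 mm high, origin at the centre of its underside, on the box's top. The rocker is 52 mm long (along x), 32 mm wide: two halves that meet in a shallow V over the pivot, which runs along y, 12 mm above the origin. At the start the robot-facing half stands up at 0.4 rad (outer end 10 mm higher) and the far half is level.
- rocker_near (a point): Point on the top face of the rocker's raised, robot-facing half, midway across, 17 mm from the pivot: the place to press. Moves with the rocker; sinks about 7 mm. When fully over this half lies level, its top 15 mm above the box's top and 7 mm above the bezel. Takes about 3 N here, then meets a hard stop; stays where it is left.
- rocker (a joint): Angle of the rocker, rad: 0 = off (robot-facing half raised), 0.4 = fully over (robot-facing half level). Starts between 0 and 0.05.
- key_top (a point): Centre of the top face of the square key, moves with it. Key 30 x 30 mm in a fixed square grey bezel 46 x 46 mm, 10 mm high; its top is 21 mm above the box's top when up, 14 mm when fully down. A spring pushes it up again: 1.5 N at first touch, 4.5 N when fully down.
- key (a joint): Travel of the square key, m: 0 = up, 0.007 = fully down (hard stop).
- mushroom_top (a point): Top centre of the mushroom button, moves with it. A low domed head, 42 mm in diameter and 12 mm thick, on a steel stem over a round grey collar of 46 mm diameter, 12 mm high. The tallest control: its top is 34 mm above the box's top when out, 26 mm when fully in. Pushing takes 4 to 5 N; no spring, it stays where it is left.
- mushroom (a joint): Travel of the mushroom button, m: 0 = out, 0.008 = fully in (hard stop). Starts between 0 and 0.001.
- stop_top (a point): Top centre of the round stop button, not to be pressed: a flat disc of 31 mm diameter, 14 mm above the box's top, recessed 2 mm below the rim of a round grey collar of 48 mm diameter and 16 mm height.
- stop (a joint): Travel of the stop button, m: 0 = up, 0.005 = fully down; spring-loaded.
- bush: Loose plain steel bush (a short tube) standing on top of the control box, near the end at the box's +y: 32 mm outside diameter, 30 mm high. Origin at the centre of its underside. To be left alone.
- oil_bottle: Closed grey plastic bottle with a black cap, 52 mm diameter, 130 mm high, standing on the bench beyond the box's +y end. Origin at the centre of its underside. To be left alone.
- vblock: Grooved steel block, 60 x 100 mm and 42 mm high, on the bench on the far side of the box. Origin at the centre of its underside. To be left alone.
- wrench: Steel wrench lying flat on the bench beyond the box's -y end. To be left alone.

How it is judged:
On the way, in this order (a step that is already met when the one before it is completed fails the run):
1. the rocker is fully over (value of joint rocker above 0.33 rad), for 0.1 s.
2. the square key is pressed all the way down (value of joint key above 0.0055 m), for 0.05 s.
3. the mushroom button is fully in (value of joint mushroom above 0.0064 m), for 0.1 s.
At the end, for the whole second after the job is handed in: The rocker is still over (joint above 0.33 of 0.4 rad), the square key has sprung back up (under 1 mm), the mushroom button stays in (over 6.4 of 8 mm), the stop button is up, and the bush, bottle, block and wrench are at rest within 25 mm of where they stood (value of joint rocker above 0.33 rad and value of joint each of key, stop below 0.001 m and value of joint mushroom above 0.0064 m and not (distance of bush from where it was at the start of the episode above 0.025 m) and not (distance of oil_bottle from where it was at the start of the episode above 0.025 m) and not (distance of vblock from where it was at the start of the episode above 0.025 m) and not (distance of wrench from where it was at the start of the episode above 0.025 m) and linear speed of each of bush, oil_bottle, vblock, wrench below 0.02 m/s); the robot touches nothing.
It fails at once if the square key is pressed (over 3.5 mm) while the rocker is not over (value of joint key above 0.0035 m and value of joint rocker below 0.3 rad).
It fails at once if the mushroom button is pushed in (over 4 mm) while the rocker is not over (value of joint mushroom above 0.004 m and value of joint rocker below 0.3 rad).
It fails at once if the stop button is pressed (over 2 mm) (value of joint stop above 0.002 m).
It fails at once if the bush, bottle, block or wrench is picked up, carried or pushed more than 25 mm (distance of any of bush, oil_bottle, vblock, wrench from where it was at the start of the episode above 0.025 m).
It also fails if it takes over 45 s, if anything falls off the work surface, if the arm or the gripper's body presses on something with over 40 N, if the wrist force passes 120 N, or if a joint passes its speed limit or range.

ROBOT

A 6-joint arm with a two-finger parallel gripper is mounted at the origin on the work surface. World frame = base frame: x ahead of the robot, y to its left, z up, the work surface at z = 0. Lengths are in m, angles in rad, forces in N, time in s.
With the tool pointing down it reaches from about 0.35 to 0.85 m from the base axis. Payload 8.1 kg.
Tool frame: the origin (TCP) lies at the very end of the fingers, on their centre line; the grasp point (between the pads) lies 19 mm behind it (pinch_z is the distance from the TCP to the grasp point, in m); z points along the fingers, y is the direction in which the jaws open and shut (so a half turn about z gives the same grasp; the last joint's range is limited). The gripper opens to 93 mm and grips with 3 to 60 N. Pads are 15 mm wide; open, the fingers measure 128 mm over their backs; the gripper's body (75 mm by 188 mm) begins 65 mm behind the grasp point.
Start: joints at [1.053, 0.13, 1.488, -0, 1.523, -0.085], TCP at [0.252, 0.545, 0.219] pointing down, gripper open.
Joint ranges: [-2.96, 2.96], [-0.89, 2.26], [0.02, 2.5], [-1.34, 4.48], [0, 2.73], [-2.66, 2.66]. Speed limits (rad/s): [2.39, 2.39, 2.79, 3.14, 3.14, 3.14].

INTERFACE

Orientations are given as a rotation vector (axis times angle).
In Python, from plant import * gives the robot as it stands.
- The arm moves only by the tool move_arm, never from a script. Its argument "series" is a list of rows, each a list of 7 numbers: the shift along the tool's x, y, z each as a share of 10 cm, from -1 to 1, then the turn, a rotation vector about the tool's x, y, z each as a share of 180 degrees, from -1 to 1, then the opening, from -1 (shut) to 1 (fully open). In form: [[dx, dy, dz, rx, ry, rz, jaw], ...]. A call has 1 to 8 rows; each row is the pose to reach, as a shift and turn from the pose commanded when the call began, along the tool's axes at that moment, turning the shorter way round; what a row does not reach only later rows make up. A row lasts 1/10 s, in which the tool goes at most 50 mm and 8.59 degrees, less where a joint would pass 70% of its speed; a pose out of reach is approached as far as the arm can. A call with a number of a shift or a turn outside -1 to 1 is refused whole. A call with a gripper value outside its range is refused whole. The fingers move at their own pace and stop on an object; "squeeze" is the grip in N (left out, the last holds). Time passes only in rows, so rows that repeat a pose let the fingers close. It gives the time, the measured TCP pose, the force and the opening at its end, in the units of the state.
- read_state(): the state, without advancing time (a new reading comes with each control period).
- read_camera(name): name is "side" or "top"; returns a dict with "frame" (420x560x3 uint8, red, green, blue), "K" (3x3 intrinsics, pixels), "rvec" (rotation vector, rad) and "tvec" (3), from world to camera coordinates, as OpenCV has them. Camera axes: x right, y down, z forward; pixel columns grow to the right and rows downward; lengths in m; the calibration is good to about 2 mm. A picture is of the moment at which its call begins. There is no depth.
- close_job(): hands the job in, once; it reports no verdict.
The state is a dict: "t": time; "q": joint angles; "dq": joint speeds; "joint_torque": joint torques, N m; "tool_pos": TCP position; "orientation": TCP orientation; "force": force on the tool from outside, world axes, zero at the start; "wrist_torque": the same for the moment, N m; "opening": finger opening in m.
Only numpy, scipy, OpenCV 4.12 (cv2) and the standard library are available. Lean on these libraries where they do the work, as an engineer would, in place of code of your own. Each camera call takes 0.05 s, during which the arm holds its last target.

## Working session

There is one attempt and no reset: what is moved stays moved. The work goes in short steps, Python scripts to look and compute and a tool call to move; the robot and the scene stay as the last step left them, time stands still between calls to the robot, and variables do not carry over. Pictures are saved under pics/ and viewed, and the job is handed in when it is done.

Besides the shell and the picture viewer there is one more tool, called after "Request:" in YAML: its name, and indented under it one key for each argument. move_arm: Moves the arm, as the interface text tells. Shift numbers are shares of 10 cm and turn numbers shares of 180 degrees, none past 1 either way. Its arguments: {"type":"object","properties":{"series":{"type":"array","items":{"type":"array","items":{"type":"number"}}},"squeeze":{"type":"number"}},"required":["series"]}

```bash
mkdir -p pics; ls
python3 - <<'E'
from plant import *
import cv2
s=read_state()
print({k:s[k] for k in ("t","tool_pos","orientation","force","opening")})
for n in("side","top"):
    c=read_camera(n); cv2.imwrite(f"pics/{n}0.png",c["frame"][:,:,::-1]); print(n,c["K"],c["rvec"],c["tvec"])
E
```

```text
pics
{'t': 0.0, 'tool_pos': array([0.25133672, 0.54419263, 0.21759965]), 'orientation': array([-6.74422992e-01, -3.06776719e+00,  2.73102658e-03]), 'force': array([ 0.04299096, -0.98197848, -0.34236493]), 'opening': 0.092960398389906}
side [[410.39044024   0.         278.30711924]
 [  0.         410.39044024 209.19962395]
 [  0.           0.           1.        ]] [ 0.54516491 -2.6905465   1.13372918] [0.55550583 0.18109015 0.8532041 ]
top [[514.38832965   0.         276.63300017]
 [  0.         514.38832965 214.26741158]
 [  0.           0.           1.        ]] [ 2.15073586 -2.17582999  0.13672292] [0.03793745 0.62271312 1.37695917]
```

View pics/side0.png

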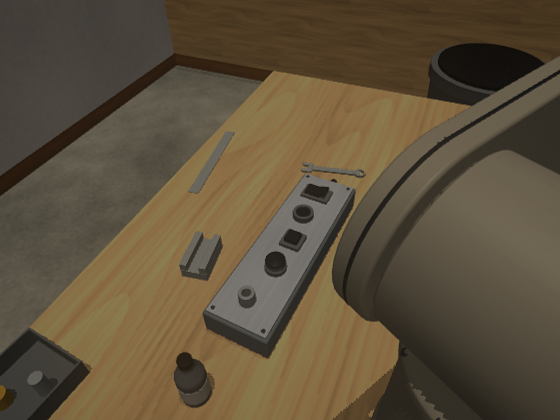

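View pics/top0.png

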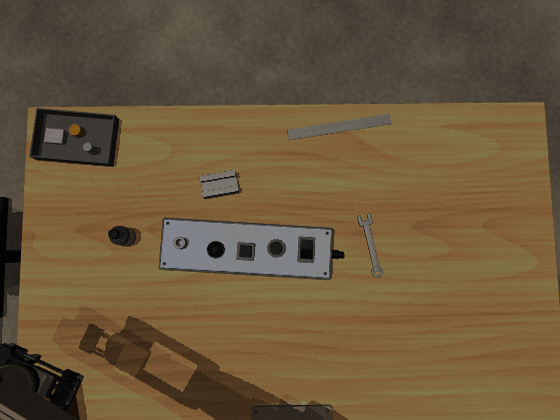

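Top view: bush at (181,243), mushroom (216,249), key (246,252), stop (277,248) and rocker (307,250). The top plate runs from about (163,220) to (332,277). The side view gives the same order. I'll enlarge both views and measure.

```bash
cat > h.py <<'E'
import cv2,numpy as np
def ray(c,uv):
    R=cv2.Rodrigues(np.array(c["rvec"]))[0]; t=np.array(c["tvec"]).ravel()
    d=R.T@np.linalg.solve(c["K"],np.array([uv[0],uv[1],1.])); return -R.T@t,d
def onz(c,uv,z):
    o,d=ray(c,uv); return o+d*(z-o[2])/d[2]
def proj(c,P):
    return cv2.projectPoints(np.array(P,float).reshape(-1,3),np.array(c["rvec"]),np.array(c["tvec"]),c["K"],None)[0].reshape(-1,2)
E
python3 - <<'E'
from plant import *
from h import *
c=read_camera("top"); f=c["frame"]
hsv=cv2.cvtColor(f,cv2.COLOR_RGB2HSV)
m=((hsv[...,1]<60)&(hsv[...,2]>110)).astype(np.uint8)
m[:200]=0;m[290:]=0;m[:,:150]=0;m[:,345:]=0
m=cv2.morphologyEx(m,cv2.MORPH_CLOSE,np.ones((3,3)))
cs,_=cv2.findContours(m,0,2); k=max(cs,key=cv2.contourArea); r=cv2.minAreaRect(k); print(r)
P=np.array([onz(c,p,.07) for p in cv2.boxPoints(r)]);print(P.round(4)); print(np.linalg.norm(np.diff(P,axis=0),axis=1))
o=cv2.resize(f[205:290,150:350],None,fx=4,fy=4,interpolation=2); cv2.imwrite("pics/topc.png",o[:,:,::-1])
c=read_camera("side"); f=c["frame"]
o=cv2.resize(f[160:360,190:380],None,fx=3,fy=3,interpolation=2); cv2.imwrite("pics/sidec.png",o[:,:,::-1])
E
```

```text
((245.37562561035156, 248.14617919921875), (168.35845947265625, 47.54084014892578), 3.5214531421661377)
[[ 0.4828  0.3418  0.07  ]
 [ 0.6091  0.3358  0.07  ]
 [ 0.5762 -0.1137  0.07  ]
 [ 0.4503 -0.1028  0.07  ]]
[0.12648389 0.45070895 0.12641428]
```

View pics/topc.png

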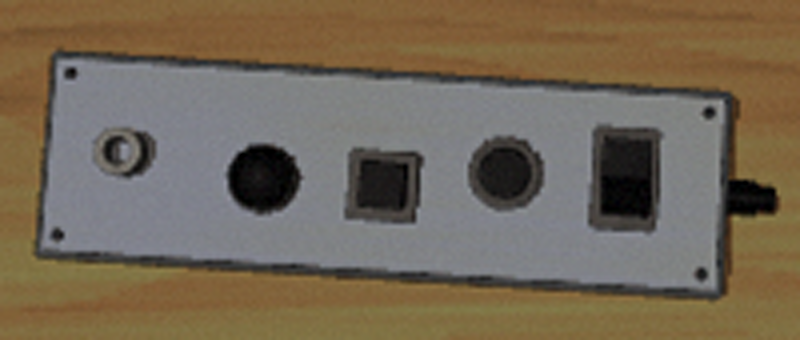

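View pics/sidec.png

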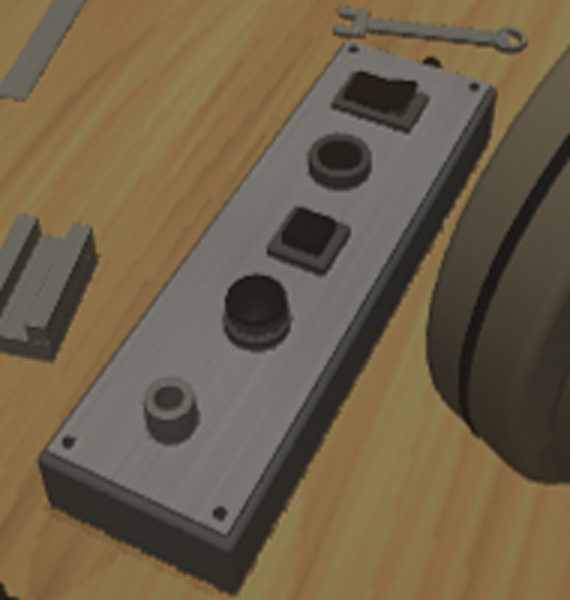

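Top crop (offset 150,205; x4): mushroom (264,178), key top (383,183), stop (506,172), rocker bezel (626,178). The darker raised half of the rocker is at the bottom, on the robot side. The side crop confirms the raised half and the tall mushroom.

Run:
```python
from plant import *
from h import *
T=read_camera("top"); S=read_camera("side")
def blobs(c,roi,th):
    f=c["frame"].max(2).astype(int); x0,y0,x1,y1=roi
    m=np.zeros(f.shape,np.uint8); m[y0:y1,x0:x1]=(f[y0:y1,x0:x1]<th)
    n,l,st,ce=cv2.connectedComponentsWithStats(m)
    return [(st[i].tolist(),ce[i].round(1).tolist()) for i in range(1,n) if st[i][4]>40]
for th in(60,75): print("T",th,blobs(T,(195,232,322,268),th))
for th in(60,75): print("S",th,blobs(S,(255,180,335,280),th))
g=lambda u,v:(150+(u-1.5)/4,205+(v-1.5)/4)
pts={}
for n,u,v,z in(("mush",264,178,.098),("key",383,183,.091),("stop",506,172,.086),("rockbez",626,178,.078),("bush",120,152,.1)):
    p=onz(T,g(u,v),z); pts[n]=p; print(n,p.round(4))
    q=proj(S,p)[0]; print("  in side crop",((q-[190,160])*3+1).round(0))
# plate direction
a=[onz(T,g(*p),.07)[:2] for p in((70,73),(710,112),(700,274),(57,235))]
print(np.round(a,4), np.mean(a,axis=0))
d=a[0]-a[1]+a[3]-a[2]; ang=np.arctan2(-d[0],d[1]); print("yaw deg",np.degrees(ang))
R=np.array([[np.cos(ang),-np.sin(ang)],[np.sin(ang),np.cos(ang)]])
for n,p in pts.items(): print(n,(R.T@(p[:2]-np.mean(a,axis=0))).round(4))
```

```text
T 60 [([300, 239, 13, 21, 259], [306.0, 249.1]), ([207, 241, 18, 17, 234], [215.5, 249.1]), ([269, 241, 14, 14, 148], [275.7, 247.9]), ([239, 245, 13, 13, 155], [245.2, 251.0])]
T 75 [([297, 237, 18, 26, 413], [306.0, 249.1]), ([267, 239, 19, 18, 261], [276.2, 247.8]), ([207, 241, 18, 18, 249], [215.4, 249.1]), ([237, 242, 19, 19, 250], [246.0, 250.7])]
S 60 [([304, 184, 25, 15, 244], [316.5, 190.8]), ([296, 206, 15, 11, 129], [302.9, 211.3]), ([293, 213, 20, 10, 83], [302.3, 219.0]), ([304, 227, 31, 53, 377], [320.5, 255.8]), ([284, 229, 18, 17, 207], [292.6, 237.0]), ([279, 237, 27, 15, 58], [293.0, 245.7]), ([265, 252, 21, 25, 406], [275.2, 263.2])]
S 75 [([301, 184, 32, 20, 398], [317.1, 193.1]), ([293, 205, 21, 18, 301], [302.8, 213.6]), ([300, 221, 35, 59, 587], [319.4, 254.7]), ([279, 229, 28, 23, 402], [292.7, 240.0]), ([265, 251, 22, 26, 461], [275.2, 263.9]), ([332, 257, 3, 23, 48], [333.3, 269.5])]
mush [0.5261 0.1913 0.098 ]
  in side crop [259. 291.]
key [0.5223 0.1142 0.091 ]
  in side crop [307. 221.]
stop [0.5288 0.0335 0.086 ]
  in side crop [339. 150.]
rockbez [ 0.5244 -0.0459  0.078 ]
  in side crop [380.  94.]
bush [0.544  0.2848 0.1   ]
  in side crop [171. 390.]
[[ 0.5993  0.3242]
 [ 0.5682 -0.1035]
 [ 0.4607 -0.0943]
 [ 0.4915  0.3314]] [0.52990172 0.11444609]
yaw deg -4.143306504536122
mush [-0.0093  0.0764]
key [-0.0076 -0.0008]
stop [ 0.0048 -0.0808]
rockbez [ 0.0061 -0.1604]
bush [0.0018 0.1709]
```

Estimates in world coordinates: box yaw −4.1°, key (0.522, 0.114), mushroom (0.526, 0.193), rocker press point about (0.508, −0.045). I'll shut the fingers, line up the jaw axis with the box and travel high.

Request:
move_arm:
  series:
    - [-0.3,-0.3,0,0,0,-0.04,-1]
    - [-0.6,-0.6,0,0,0,-0.08,-1]
    - [-1,-1,0,0,0,-0.115,-1]
    - [-1,-1,0,0,0,-0.115,-1]
    - [-1,-1,0,0,0,-0.115,-1]
  squeeze: 20

```text
t: 0.8
tool_pos: [0.3011, 0.411, 0.2189]
orientation: [0.118, 3.139, 0.001]
force: [-1.0, 1.0, 0.3]
opening: 0.0576
```

Request:
move_arm:
  series:
    - [-0.2,-0.4,0,0,0,0,-1]
    - [-0.4,-0.8,0,0,0,0,-1]
    - [-0.5,-1,0,0,0,0,-1]
    - [-0.5,-1,0,0,0,0,-1]

```text
t: 1.2
tool_pos: [0.3441, 0.3079, 0.219]
orientation: [0.117, 3.139, 0.0]
force: [0.4, 0.3, 0.2]
opening: 0.0256
```

Request:
move_arm:
  series:
    - [-0.2,-0.4,0,0,0,0,-1]
    - [-0.4,-0.8,0,0,0,0,-1]
    - [-0.5,-1,0,0,0,0,-1]
    - [-0.5,-1,0,0,0,0,-1]

```text
t: 1.6
tool_pos: [0.3868, 0.205, 0.2189]
orientation: [0.117, 3.139, 0.0]
force: [0.6, 0.2, -0.3]
opening: 0.0005
```

Request:
move_arm:
  series:
    - [-0.2,-0.4,0,0,0,0,-1]
    - [-0.4,-0.8,0,0,0,0,-1]
    - [-0.5,-1,0,0,0,0,-1]
    - [-0.5,-1,0,0,0,0,-1]

```text
t: 2.0
tool_pos: [0.4296, 0.1019, 0.2187]
orientation: [0.116, 3.139, 0.0]
force: [0.3, 0.7, -0.1]
opening: 0.0004
```

Request:
move_arm:
  series:
    - [-0.2,-0.4,0,0,0,0,-1]
    - [-0.4,-0.8,0,0,0,0,-1]
    - [-0.5,-1,0,0,0,0,-1]
    - [-0.5,-1,0,0,0,0,-1]
    - [-0.5,-1,0,0,0,0,-1]

```text
t: 2.5
tool_pos: [0.4715, 0.0007, 0.2184]
orientation: [-0.112, -3.139, -0.002]
force: [0.4, 0.6, -0.9]
opening: 0.0005
```

Request:
move_arm:
  series:
    - [-0.2,-0.2,0.2,0,0,0,-1]
    - [-0.4,-0.43,0.5,0,0,0,-1]
    - [-0.4,-0.43,0.88,0,0,0,-1]
    - [-0.4,-0.43,0.88,0,0,0,-1]
    - [-0.4,-0.43,0.88,0,0,0,-1]

```text
t: 3.0
tool_pos: [0.5074, -0.045, 0.1306]
orientation: [-0.11, -3.137, -0.001]
force: [0.8, -0.1, 1.6]
opening: 0.0004
```

```bash
cat > snap.py <<'E'
from plant import *
from h import *
import sys
k=sys.argv[1]; s=read_state(); print(s["t"],s["tool_pos"].round(4),s["force"].round(1))
T=read_camera("top");S=read_camera("side")
a=cv2.resize(T["frame"][205:290,150:350],(760,323),interpolation=2)
b=cv2.resize(S["frame"][120:300,180:420],(368,276),interpolation=2)
for c,n in((T,"T"),(S,"S")): print(n,proj(c,s["tool_pos"]).round(1))
cv2.imwrite(f"pics/t{k}.png",a[:,:,::-1]); cv2.imwrite(f"pics/s{k}.png",cv2.resize(S["frame"][120:300,200:400],None,fx=3,fy=3,interpolation=2)[:,:,::-1])
E
python3 snap.py 1
```

```text
3.0 [ 0.5074 -0.045   0.1306] [ 0.8 -0.1  1.6]
T [[307.2 254.7]]
S [[324.2 176. ]]
```

View pics/s1.png

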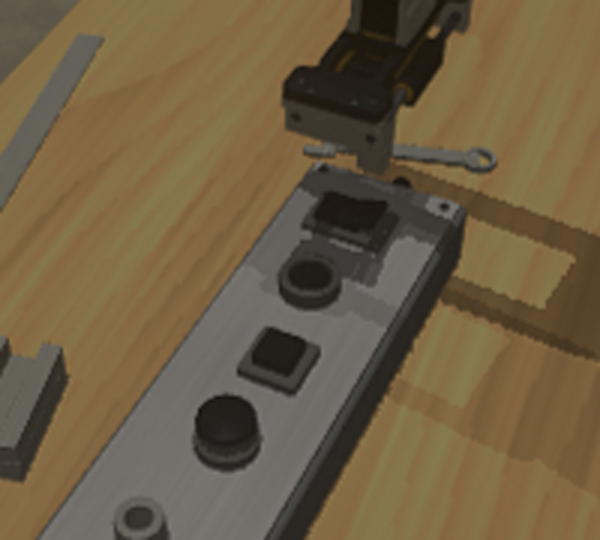

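View pics/t1.png

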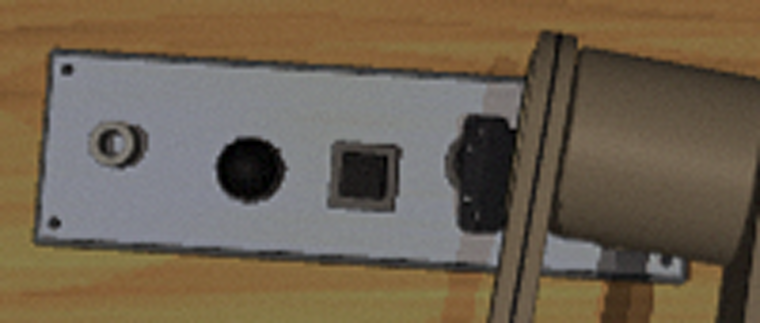

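The side view shows the fingertip at crop (375,170), which matches its projected position above the near half of the rocker. The top view is mostly hidden by the arm. Going down gradually.

Request:
move_arm:
  series:
    - [0,0,0.2,0,0,0,-1]
    - [0,0,0.3,0,0,0,-1]
    - [0,0,0.35,0,0,0,-1]
    - [0,0,0.38,0,0,0,-1]
    - [0,0,0.4,0,0,0,-1]

```text
t: 3.6
tool_pos: [0.5083, -0.047, 0.0913]
orientation: [0.112, 3.139, -0.0]
force: [-3.8, 0.4, 3.6]
opening: 0.0002
```

Request:
move_arm:
  series:
    - [0,0,0.02,0,0,0,-1]
    - [0,0,0.04,0,0,0,-1]
    - [0,0,0.05,0,0,0,-1]
    - [0,0,0.05,0,0,0,-1]

```text
t: 4.0
tool_pos: [0.5082, -0.0471, 0.0855]
orientation: [0.112, 3.14, -0.0]
force: [-1.1, -0.1, 1.1]
opening: 0.0006
```

Request:
move_arm:
  series:
    - [0,0,0.01,0,0,0,-1]
    - [0,0,0.02,0,0,0,-1]
    - [0,0,0.03,0,0,0,-1]
    - [0,0,0.03,0,0,0,-1]

```text
t: 4.4
tool_pos: [0.5084, -0.0472, 0.085]
orientation: [0.112, 3.139, -0.0]
force: [-12.3, 1.9, 23.7]
opening: 0.0005
```

Hard stop at z = 0.085, as expected for a rocker that is fully over. Lifting off to look.

Request:
move_arm:
  series:
    - [0,0,-0.2,0,0,0,-1]
    - [0,0,-0.6,0,0,0,-1]
    - [0,0.4,-0.6,0,0,0,-1]
    - [0,0.8,-0.6,0,0,0,-1]
    - [0,1,-0.6,0,0,0,-1]
    - [0,1,-0.6,0,0,0,-1]

```text
t: 5.0
tool_pos: [0.5154, 0.0551, 0.1426]
orientation: [0.108, 3.139, 0.001]
force: [0.6, -0.2, -0.1]
opening: 0.0006
```

```bash
python3 snap.py 2
```

```text
5.0 [0.5154 0.0551 0.1426] [ 0.6 -0.2 -0.1]
T [[267.7 251.8]]
S [[305.7 198.7]]
```

View pics/s2.png

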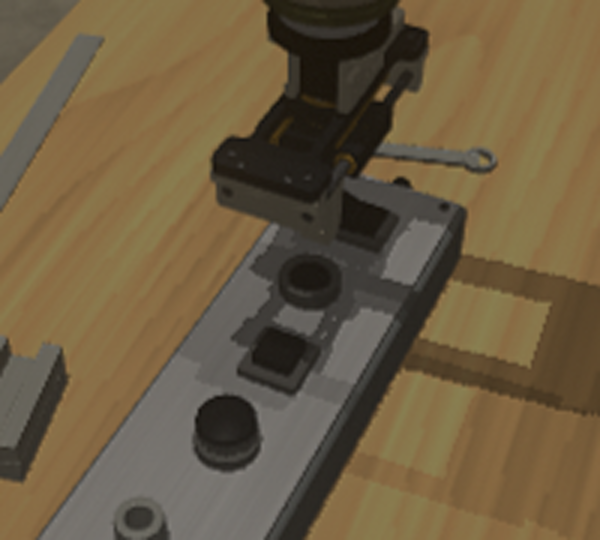

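View pics/t2.png

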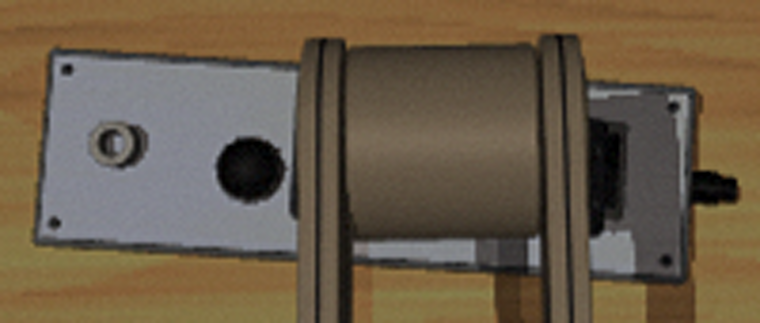

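In the side view (crop (365,215)) the robot-facing end of the rocker now lies low, so it has gone over. Moving to the key.

Request:
move_arm:
  series:
    - [0,0.4,0,0,0,0,-1]
    - [-0.03,0.59,0,0,0,0,-1]
    - [-0.03,0.59,0.2,0,0,0,-1]
    - [-0.03,0.59,0.4,0,0,0,-1]
    - [-0.03,0.59,0.46,0,0,0,-1]
    - [-0.03,0.59,0.48,0,0,0,-1]

```text
t: 5.7
tool_pos: [0.5219, 0.1102, 0.0936]
orientation: [-0.114, -3.137, 0.001]
force: [-0.1, -0.1, -0.3]
opening: 0.0004
```

```bash
python3 snap.py 3
```

```text
5.7 [0.5219 0.1102 0.0936] [-0.1 -0.1 -0.3]
T [[246.8 250.5]]
S [[293.  231.2]]
```

View pics/s3.png

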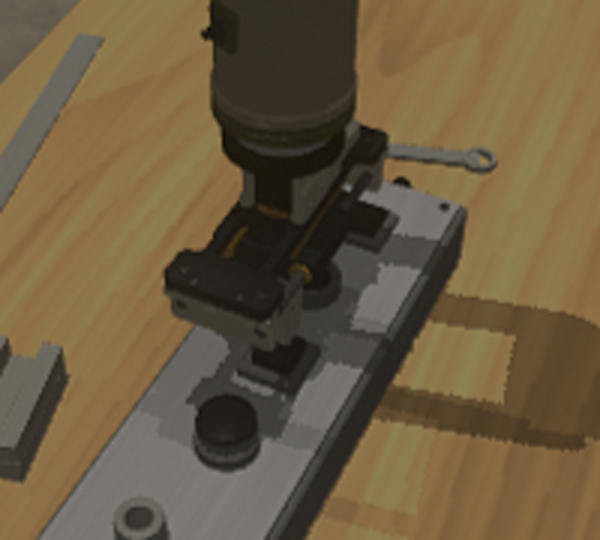

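The fingertip sits just above the key at crop (285,340). I'll shift 4 mm toward +y and press.

Request:
move_arm:
  series:
    - [0,0.04,0,0,0,0,-1]
    - [0,0.04,0.03,0,0,0,-1]
    - [0,0.04,0.06,0,0,0,-1]
    - [0,0.04,0.09,0,0,0,-1]
    - [0,0.04,0.1,0,0,0,-1]
    - [0,0.04,0.11,0,0,0,-1]
    - [0,0.04,0.11,0,0,0,-1]

```text
t: 6.5
tool_pos: [0.5236, 0.1155, 0.0843]
orientation: [0.112, 3.138, 0.001]
force: [3.4, 1.3, 4.8]
opening: 0.0007
```

Request:
move_arm:
  series:
    - [0,0,0.01,0,0,0,-1]
    - [0,0,0.02,0,0,0,-1]
    - [0,0,0.02,0,0,0,-1]

```text
t: 6.8
tool_pos: [0.5238, 0.1155, 0.084]
orientation: [0.112, 3.138, 0.001]
force: [-5.4, -0.7, 17.9]
opening: 0.0004
```

Hard stop at z = 0.084, so the key is fully down. Lifting and moving over the mushroom.

Request:
move_arm:
  series:
    - [0,0,-0.2,0,0,0,-1]
    - [0,0,-0.5,0,0,0,-1]
    - [0.02,0.3,-0.5,0,0,0,-1]
    - [0.03,0.77,-0.5,0,0,0,-1]
    - [0.03,0.77,-0.5,0,0,0,-1]
    - [0.03,0.77,-0.4,0,0,0,-1]
    - [0.03,0.77,-0.3,0,0,0,-1]
    - [0.03,0.77,-0.3,0,0,0,-1]

```text
t: 7.6
tool_pos: [0.5234, 0.1908, 0.1085]
orientation: [-0.114, -3.135, 0.003]
force: [-0.2, 0.0, -0.0]
opening: 0.0005
```

```bash
python3 snap.py 4
```

```text
7.6 [0.5234 0.1908 0.1085] [-0.2  0.  -0. ]
T [[215.4 249.9]]
S [[277.1 253.6]]
```

View pics/s4.png

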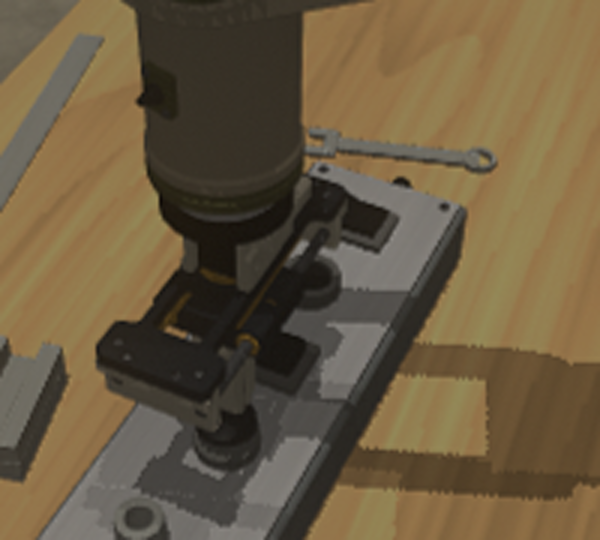

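The fingertip is above the mushroom head at crop (230,410). Pressing down to the stop at about 0.096.

Request:
move_arm:
  series:
    - [-0.01,0.01,0.03,0,0,0,-1]
    - [-0.01,0.01,0.06,0,0,0,-1]
    - [-0.01,0.01,0.09,0,0,0,-1]
    - [-0.01,0.01,0.11,0,0,0,-1]
    - [-0.01,0.01,0.13,0,0,0,-1]
    - [-0.01,0.01,0.14,0,0,0,-1]
    - [-0.01,0.01,0.14,0,0,0,-1]

```text
t: 8.4
tool_pos: [0.5267, 0.1932, 0.0978]
orientation: [0.112, 3.139, -0.0]
force: [1.4, -0.9, 2.0]
opening: 0.0004
```

Request:
move_arm:
  series:
    - [0,0,0.01,0,0,0,-1]
    - [0,0,0.02,0,0,0,-1]
    - [0,0,0.03,0,0,0,-1]
    - [0,0,0.03,0,0,0,-1]

```text
t: 8.8
tool_pos: [0.5269, 0.1933, 0.0959]
orientation: [0.112, 3.139, 0.0]
force: [-3.1, -2.6, 11.7]
opening: 0.0005
```

Request:
move_arm:
  series:
    - [0,0,0.01,0,0,0,-1]
    - [0,0,0.02,0,0,0,-1]
    - [0,0,0.02,0,0,0,-1]

```text
t: 9.1
tool_pos: [0.5271, 0.1933, 0.0957]
orientation: [0.112, 3.138, 0.0]
force: [-10.0, -5.0, 25.5]
opening: 0.0005
```

Hard stop at z = 0.0957, so the mushroom is in. Retreating straight up, then back out of view.

Request:
move_arm:
  series:
    - [0,0,-0.2,0,0,0,-1]
    - [0,0,-0.6,0,0,0,-1]
    - [0,0,-1,0,0,0,-1]
    - [0.4,0,-1,0,0,0,-1]
    - [0.8,0,-1,0,0,0,-1]
    - [1,0,-1,0,0,0,-1]
    - [1,0,-1,0,0,0,-1]

```text
t: 9.8
tool_pos: [0.4243, 0.2009, 0.1921]
orientation: [-0.11, -3.138, -0.0]
force: [0.2, 0.1, 1.5]
opening: 0.0007
```

Request:
move_arm:
  series:
    - [0.2,0.3,0,0,0,0,-1]
    - [0.4,0.6,0,0,0,0,-1]
    - [0.5,1,0,0,0,0,-1]
    - [0.5,1,0,0,0,0,-1]
    - [0.5,1,0,0,0,0,-1]

```text
t: 10.3
tool_pos: [0.3839, 0.3042, 0.192]
orientation: [-0.109, -3.139, 0.001]
force: [0.7, 0.3, -0.8]
opening: 0.0005
```

Request:
move_arm:
  series:
    - [0.2,0.3,0,0,0,0,-1]
    - [0.4,0.6,0,0,0,0,-1]
    - [0.5,1,0,0,0,0,-1]
    - [0.5,1,0,0,0,0,-1]
    - [0.5,1,0,0,0,0,-1]

```text
t: 10.8
tool_pos: [0.3417, 0.4065, 0.192]
orientation: [-0.112, -3.139, 0.002]
force: [-0.0, -0.6, 0.5]
opening: 0.0003
```

```bash
python3 snap.py 5
```

```text
10.8 [0.3417 0.4065 0.192 ] [-0.  -0.6  0.5]
T [[120.5 325.7]]
S [[336.2 368.2]]
```

View pics/s5.png

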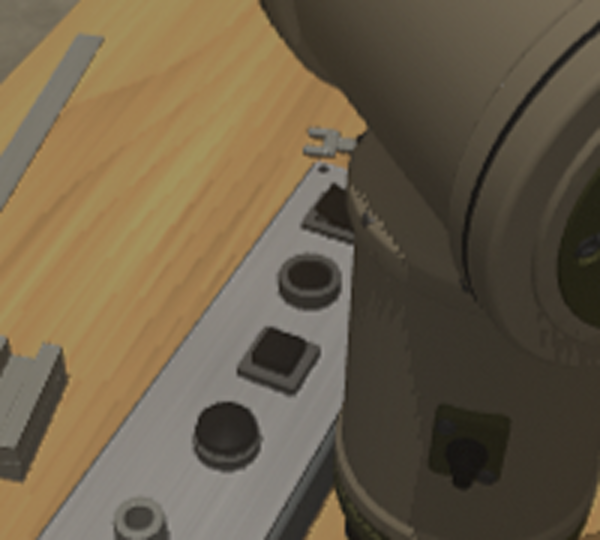

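View pics/t5.png

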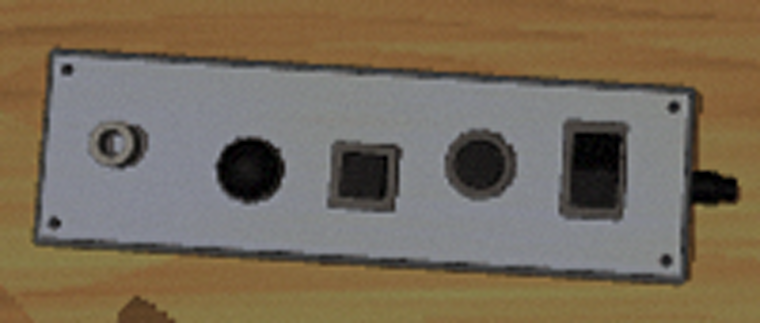

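Side view: the mushroom at (227,430) sits lower on its collar, the key at (278,352) is back up, and the far end of the rocker at (330,205) is raised. Top view: the darker, tilted half of the rocker is now the far one (595,145), the bush is unmoved at (116,145) and the stop button looks untouched. The arm is clear, so I'm handing in.

```bash
python3 -c "
from plant import *
print(close_job())"
```

```text
the job is handed in; nothing more can be done
None
```

I pressed all three controls in order with the closed fingertips and handed the job in at about 10.9 s of the 45 s allowed; no verdict was reported.

| Control | Tip height at hard stop | Expected | Last force reading while pressing |
|---|---|---|---|
| Rocker, near half | 0.085 m | 0.085 m | 24 N |
| Square key | 0.084 m | 0.084 m | 18 N |
| Mushroom button | 0.0957 m | 0.096 m | 26 N |

**Last pictures:** The rocker is over with its far half raised, the key has sprung back up, and the mushroom sits low on its collar. The stop button looks untouched and the bush is where it was. The visible parts of the block and wrench look unmoved.

**Not checked:** The bottle was outside my final picture crops, and the arm hid most of the wrench in the last side view. I kept the tool well above both. No check failed. The only disagreement was the two cameras differing by about 3 mm, which did not matter for the presses.

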